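Test the trip switch, then hang the pattern in the moulding frame

TASK

Get the casting station ready for the pour: first press the test button of the trip box right down so that its lever drops, then lift the lever all the way back up so that it stays up by itself. After that, take the oblong wooden pattern by its tab, carry it over the clutter and hold it hanging still inside the moulding frame on the vibrating plate: upright, centred, its long side parallel to the frame's long side, its underside about 10 mm above the frame's floor, touching neither frame nor plate at any time. Leave everything else where it stands, and finish while still holding the pattern there.

Things in the scene. Friction and masses are not known exactly. Their poses are not given: they have to be found in the camera images.
- btn_top (a point): Centre of the top face of the grey round test button (28 mm across) on top of the trip box, about 86 mm above the table when out. The trip box is a fixed grey painted steel box, 130 (its x) x 90 (its y) x 70 mm high, with a 24 mm wide slot in its front for the lever. The axes of this point are those of the box: z up, x from the lever end (front, roughly towards the robot) to the button end. The button lies 69 mm behind the lever's pivot.
- test_btn (a joint): Travel of the test button in m: 0 out, 0.008 fully down; it springs back. About 1 N starts it and 5 N holds it fully down. In its last 3 mm it kicks the lever over its balance point, and the lever then falls by itself.
- lever_pivot (a point): Pivot of the lever, in the slot, 55 mm above the table, fixed in the box; axes as the box's: the lever swings about its y axis (level).
- lever_bar (a point): Centre of the lever's black level cross bar, 16 mm thick and 32 mm long along the box's y axis, at the end of a thin steel arm (8 mm), 55 mm from the pivot. Up, the bar stands about 108 mm above the table; dropped, it juts out level beyond the box's front (-x of the box) at 62 mm, and can be pinched from above by its two ends. Pinched, it turns stiffly and slips a little, so aim some 15 mm past the end of the swing.
- trip_lever (a joint): Angle of the lever in rad: 0 is up, leaning 0.3 rad backwards (to the box's +x) past upright against its stop, where its own weight keeps it; 0.3 is upright; 1.75 is dropped (to the box's -x, 0.12 rad above level). Moved only by its weight (80 g) and slight friction: push it right to its stop.
- pattern_tab (a point): Centre of the upright grip tab of the oblong pattern (plain pale wood, 80 to 170 g, loose, stands upright on the table). The tab is 30 mm long along the pattern's x, 14 mm thick along its y, and reaches from 28 to 75 mm above the pattern's underside; this point lies 52.5 mm above the underside. z is up.
- pattern_foot (a point): Centre of the underside of the oblong pattern. Its foot is a rectangle of 70 mm (x) by 40 mm (y), 16 mm thick, with a smaller step of 48 x 28 mm up to 28 mm height.
- frame_floor (a point): Centre of the inner floor of the moulding frame, an open aluminium tray 132 (x) x 102 (y) mm outside with 6 mm walls whose rim lies 24 mm above this point. It is fixed on the vibrating plate (grey base with steel top, 180 x 160 mm, 50 mm high); this point is about 56 mm above the table. x is along its long side, z up. The frame's inside is 120 x 90 mm.
- round_tab (a point): Centre of the tab of the other pattern: same wood, same tab (30 x 14 mm, same height) but with a round foot of 52 mm diameter. Leave it alone.
- can: Bystander: upright can, 64 mm diameter, 100 mm high, origin at its underside, between the patterns and the plate.
- jar: Bystander: upright jar, 58 mm diameter, 85 mm high, origin at its underside, between the patterns and the plate.
- tin: Bystander: flat round tin, 108 mm diameter, 40 mm high, origin at its underside.
- cup: Bystander: open white plastic cup, 84 mm diameter, 110 mm high, origin at its underside.
- driver: Bystander: screwdriver with a wooden handle, lying on the table beyond the trip box.
Things that resemble listed ones, but are neither listed nor needed, are in the scene too. What is shaped like the part that bears pattern_tab but black or turquoise is not meant.

How it is judged:
By the outcome, as a careful person would: the job done as asked, in the order asked, and still so for the second after the job is handed in, while the arm keeps its last pose, push and grip.
It also fails if it takes over 58 s, if anything falls off the work surface, if the arm or the gripper's body presses on something with over 40 N, if the wrist force passes 120 N, or if a joint passes its speed limit or range.

ROBOT

A 6-joint arm with a two-finger parallel gripper is mounted at the origin on the work surface. World frame = base frame: x ahead of the robot, y to its left, z up, the work surface at z = 0. Lengths are in m, angles in rad, forces in N, time in s.
With the tool pointing down it reaches from about 0.275 to 0.85 m from the base axis. Payload 19 kg.
Tool frame: the origin (TCP) lies at the centre of the arm's flange, where the gripper is bolted on; the fingertips stand tcp_to_tips ahead of it and the grasp point (between the pads) lies 155 mm ahead of it (tcp_to_tips is the distance from the TCP to the fingertips, in m); z points along the fingers, y is the direction in which the jaws open and shut (so a half turn about z gives the same grasp; the last joint's range is limited). The gripper opens to 85 mm and grips with 20 to 120 N. Pads are 22 mm wide; open, the fingers measure 114 mm over their backs; the gripper's body (76 mm by 85 mm) begins 54 mm behind the grasp point. The pads swing forward as they close: fully open they stand 13 mm farther back than shut.
Start: joints at [-1.302, 0.15, 1.437, -0, 1.554, -0.134], TCP at [0.225, -0.529, 0.405] pointing down, gripper open.
Joint ranges: [-2.8, 2.8], [-0.68, 2.1], [0.12, 2.68], [-1.39, 4.53], [0.16, 2.79], [-2.81, 2.81]. Speed limits (rad/s): [1.89, 1.89, 2.22, 3.01, 3.01, 3.01].

INTERFACE

Orientations are given as a rotation vector (axis times angle).
In Python, from bench import state, read_camera, camera_info, job_done, search_frame, masks_of, tcp_to_tips gives the robot as it stands.
- The arm moves only by the tool send_rows, never from a script. Its argument "plan" is a list of rows, each a list of 3 entries, a list of its own where there are three numbers: the closure in counts, from 0 (fully open) to 255 (shut), then the shift along the world's x, y, z in mm, then the turn, a rotation vector about the world's x, y, z in rad. In form: [[hand, [x, y, z], [wx, wy, wz]], ...]. A call has 1 to 8 rows; each row is the pose to reach, as a shift and turn from the pose measured when the call began; what a row does not reach only later rows make up. A row lasts 1/10 s, in which the tool goes at most 50 mm and 8.59 degrees, less where a joint would pass 70% of its speed; a pose out of reach is approached as far as the arm can. A call with a gripper value outside its range is refused whole. The fingers move at their own pace and stop on an object; "newtons" is the grip in N (left out, the last holds). Time passes only in rows, so rows that repeat a pose let the fingers close. It gives the time, the measured TCP pose, the force and the opening at its end, in the units of the state.
- state(): the state, without advancing time (a new reading comes with each control period).
- read_camera(name): name is "side" or "top" or "wrist"; returns (picture, depth): 420x560x3 uint8, red, green, blue; 420x560 float32, m along the optical axis (not along the pixel's ray), 0 where there is no reading.
- camera_info(name): a dict with "camera_matrix" (3x3 intrinsics, pixels), "extrinsics" (4x4, takes a point from world to camera coordinates). Camera axes: x right, y down, z forward; pixel columns grow to the right and rows downward; lengths in m; the calibration is good to about 2 mm. A picture is of the moment at which its call begins: read the wrist's pose just before it. camera_info takes no time and is no camera call; for the wrist camera it gives the pose at the moment of the call.
- job_done(): hands the job in, once; it reports no verdict.
Trained networks look in the newest picture that a camera, given by its name, has taken for a name from the list of things; names that differ only in an ending like _2 or _b are one class to them, and where a whole thing is asked for, a point or a joint stands for the part that bears it (a point fixed in the world has none). Each returns a list of dicts, best first, with "conf" (0 to 1); they miss things now and then, are a little off and sometimes report something else, mostly with a low value. They report only what shows in the picture. A call takes as long as a camera call. They do not tell look-alikes from the thing itself.
- search_frame(camera, name): "location" ([column, row] as shares, 0 to 1, of the picture: columns of its width, rows of its height, amid what is visible of it).
- masks_of(camera, name): "pixels" (420x560 bool, what is visible of it) and "location" ([column, row] as shares, 0 to 1, of the picture: columns of its width, rows of its height, amid what is visible of it).
The state is a dict: "time": time; "joints": joint angles; "dq": joint speeds; "tau": joint torques, N m; "tcp_pos": TCP position; "ee_rot": TCP orientation; "force": force on the tool from outside, world axes, zero at the start; "moment": the same for the moment, N m; "gripper_width": opening from 0.0 (shut) to 1.0 (fully open).
Only numpy, scipy, OpenCV 4.12 (cv2) and the standard library are available. Lean on these libraries where they do the work, as an engineer would, in place of code of your own. Each camera call takes 0.05 s, during which the arm holds its last target.

## Working session

There is one attempt and no reset: what is moved stays moved. The work goes in short steps, Python scripts to look and compute and a tool call to move; the robot and the scene stay as the last step left them, time stands still between calls to the robot, and variables do not carry over. Pictures are saved under pics/ and viewed, and the job is handed in when it is done.

Besides the shell and the picture viewer there is one more tool, called after "Call:" in YAML: its name, and indented under it one key for each argument. send_rows: Moves the arm, as the interface text tells. Its arguments: {"type":"object","properties":{"plan":{"type":"array"},"newtons":{"type":"number"}},"required":["plan"]}

```bash
ls; mkdir -p pics; cat > h.py <<'E'
import numpy as np, cv2
from bench import *
def snap(cam,fn):
    info=camera_info(cam); p,d=read_camera(cam)
    cv2.imwrite(fn,p[:,:,::-1]); np.savez('last_%s.npz'%cam,p=p,d=d,K=info['camera_matrix'],E=info['extrinsics'])
    return p,d,np.array(info['camera_matrix']),np.array(info['extrinsics'])
def cloud(d,K,E):
    v,u=np.mgrid[:d.shape[0],:d.shape[1]]
    P=np.stack([(u-K[0,2])/K[0,0]*d,(v-K[1,2])/K[1,1]*d,d],-1)
    R=E[:3,:3];t=E[:3,3]
    return (P-t)@R
def load(cam):
    z=np.load('last_%s.npz'%cam); return z['p'],z['d'],z['K'],z['E']
E
python3 - <<'E'
from h import *
print(state(), tcp_to_tips)
for c in ['side','top','wrist']:
    snap(c,'pics/%s0.png'%c)
E
```

```text
pics
{'time': 0.0, 'joints': array([-1.30199424e+00,  1.51002410e-01,  1.43800080e+00, -2.23734528e-05,
        1.55383119e+00, -1.33989106e-01]), 'dq': array([ 0.00054118,  0.00063539, -0.00050824, -0.00117871,  0.00041721,
       -0.00022774]), 'tau': array([ 9.56880140e-04, -7.13062048e+01, -5.70863342e+01, -1.88625318e-04,
        9.16793011e-03, -2.51080189e-05]), 'tcp_pos': array([ 0.22536884, -0.52895868,  0.40408104]), 'ee_rot': array([-3.07688339e+00, -6.28187569e-01,  1.66371641e-04]), 'force': array([ 0.79235655, -0.24975149, -0.24387157]), 'moment': array([ 0.07512747, -0.0252803 ,  0.05706777]), 'gripper_width': 1.0027700224953517} 0.1734
```

View pics/side0.png

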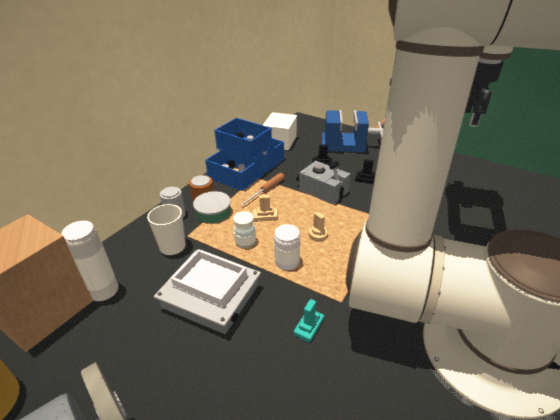

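View pics/top0.png

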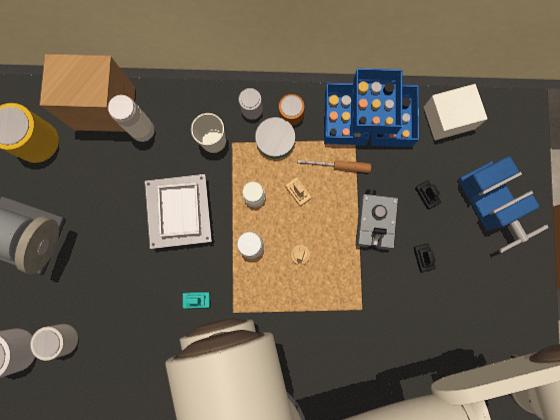

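View pics/wrist0.png

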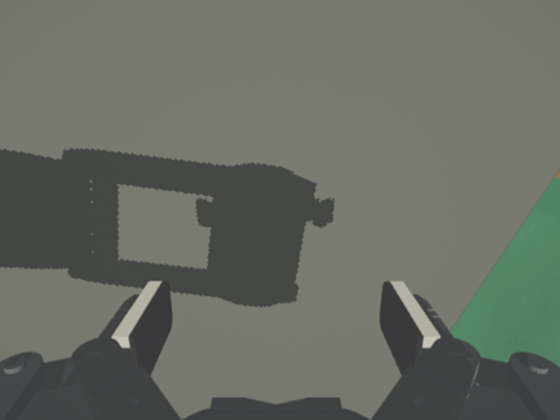

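The side and top views show these candidates in the top picture:
- Pale oblong pattern at about (298,191).
- Round-foot pattern at (300,255).
- Turquoise look-alike at (196,300).
- Black look-alikes at (428,195) and (425,257).

The trip box is at (377,220), with its button at about (380,212) and lever at (378,237). The frame is at (179,210). I choose the oblong at (298,191).

```bash
python3 - <<'E'
from h import *
p,d,K,E=load('top')
C=cloud(d,K,E)
for n in ['btn_top','lever_bar','pattern_tab','pattern_foot','frame_floor','round_tab','can','jar','tin','cup','driver']:
    for r in search_frame('top',n)[:4]:
        u,v=r['location'][0]*560,r['location'][1]*420
        print(n,round(r['conf'],2),round(u),round(v),C[int(v),int(u)].round(3))
print(np.linalg.inv(E)[:3,3])
big=cv2.resize(p[150:280,140:420],None,fx=2.85,fy=2.85,interpolation=cv2.INTER_CUBIC)
cv2.imwrite('pics/topcrop.png',big[:,:,::-1])
E
```

```text
btn_top 0.46 378 209 [ 0.586 -0.304  0.088]
pattern_tab 0.76 299 194 [ 0.627 -0.103  0.047]
pattern_tab 0.7 193 300 [0.346 0.153 0.075]
pattern_tab 0.65 432 193 [ 0.633 -0.451  0.065]
pattern_tab 0.59 426 261 [ 0.458 -0.44   0.04 ]
pattern_foot 0.92 193 300 [0.346 0.153 0.075]
pattern_foot 0.85 429 194 [ 0.638 -0.448  0.038]
pattern_foot 0.79 299 190 [ 0.631 -0.103  0.069]
frame_floor 0.69 177 209 [0.574 0.209 0.06 ]
round_tab 0.6 301 255 [ 0.463 -0.112  0.076]
can 0.59 248 245 [0.483 0.021 0.101]
jar 0.67 251 193 [0.62  0.017 0.084]
jar 0.6 381 232 [ 0.523 -0.308  0.111]
tin 0.93 274 136 [ 0.786 -0.035  0.036]
cup 0.79 209 130 [0.803 0.148 0.01 ]
driver 0.73 347 167 [ 0.706 -0.231  0.023]
[ 0.3909547  -0.08437713  1.36263488]
```

View pics/topcrop.png

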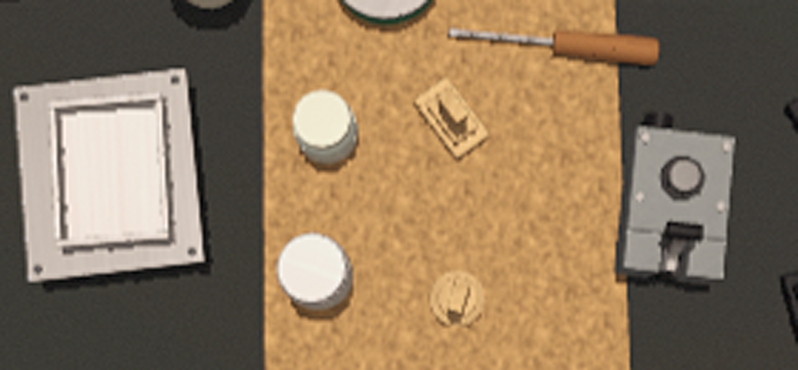

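The crop confirms the pale oblong (rectangular foot, tab along its long axis), which is different from the round-foot one below it. Now I'll fit the geometry.

```bash
cat >> h.py <<'E'
def fit(C,c,r,zlo,zhi,name,big=False):
    m=(abs(C[...,0]-c[0])<r)&(abs(C[...,1]-c[1])<r)&(C[...,2]>zlo)&(C[...,2]<zhi)
    # largest component
    n,l,s,_=cv2.connectedComponentsWithStats(m.astype(np.uint8),connectivity=8)
    k=1+np.argmax(s[1:,4]) if n>1 else 0
    if big: m=l==k
    P=C[m]; (cx,cy),(w,h),a=cv2.minAreaRect((P[:,:2]*1000).astype(np.float32))
    if w<h: w,h,a=h,w,a+90
    a=(a+90)%180-90
    print(name,len(P),'c',round(cx,1),round(cy,1),'wh',round(w,1),round(h,1),'long-axis deg',round(a,2),'z',np.median(P[:,2]).round(4))
    return P
E
python3 - <<'E'
from h import *
p,d,K,E=load('top'); C=cloud(d,K,E)
fit(C,(.55,-.306),.12,.060,.080,'boxtop',True)
fit(C,(.586,-.304),.03,.080,.1,'btn',True)
fit(C,(.52,-.305),.03,.095,.13,'bar',True)
fit(C,(.574,.209),.15,.045,.053,'plate')
fit(C,(.574,.209),.09,.070,.09,'rim')
fit(C,(.574,.209),.04,.050,.063,'floor')
fit(C,(.63,-.103),.07,.010,.022,'foot')
fit(C,(.63,-.103),.07,.010,.1,'footall')
fit(C,(.63,-.103),.07,.055,.09,'tab')
E
```

```text
boxtop 1532 c 556.3 -310.4 wh 130.7 91.9 long-axis deg -5.12 z 0.07
btn 92 c 576.6 -312.5 wh 26.9 26.4 long-axis deg -87.48 z 0.0862
bar 87 c 525.1 -307.4 wh 32.6 15.8 long-axis deg 83.7 z 0.1139
plate 1832 c 570.3 209.8 wh 180.9 160.9 long-axis deg 8.24 z 0.0499
rim 501 c 570.3 203.0 wh 132.6 103.3 long-axis deg 6.34 z 0.079
floor 919 c 574.1 208.8 wh 79.8 79.4 long-axis deg 0.41 z 0.0565
foot 193 c 632.1 -93.5 wh 100.8 77.2 long-axis deg -72.73 z 0.0156
footall 378 c 632.1 -93.5 wh 100.8 77.2 long-axis deg -72.73 z 0.0214
tab 72 c 637.3 -104.3 wh 29.6 14.0 long-axis deg 38.21 z 0.074
```

Call:
send_rows:
  plan:
    - [255, [45, 27, 0], [0, 0, -0.1]]
    - [255, [90, 55, 0], [0, 0, -0.2]]
    - [255, [135, 83, 0], [0, 0, -0.3]]
    - [255, [180, 111, 0], [0, 0, -0.4]]
    - [255, [225, 139, 0], [0, 0, -0.49]]
    - [255, [270, 166, -20], [0, 0, -0.49]]
    - [255, [315, 194, -40], [0, 0, -0.49]]
    - [255, [352, 217, -60], [0, 0, -0.49]]
  newtons: 40

```text
time: 1.5
tcp_pos: [0.5599, -0.3223, 0.354]
ee_rot: [3.138, -0.137, 0.001]
force: [-0.1, -1.0, -0.2]
gripper_width: 0.0
```

Call:
send_rows:
  plan:
    - [255, [0, 0, 0], [0, 0, 0]]

```text
time: 1.6
tcp_pos: [0.5631, -0.3191, 0.3506]
ee_rot: [-3.136, 0.13, 0.003]
force: [-0.9, -0.7, -0.3]
gripper_width: 0.001
```

```bash
cat >> h.py <<'E'
from scipy.spatial.transform import Rotation as Ro
def st():
    s=state(); R=Ro.from_rotvec(s['ee_rot']).as_matrix()
    jy=np.degrees(np.arctan2(R[1,1],R[0,1]))
    print('t',round(s['time'],2),'tcp mm',(s['tcp_pos']*1000).round(1),'jaw deg',round(jy,2),'z',R[:,2].round(4),'F',s['force'].round(1),'M',s['moment'].round(2),'w',round(s['gripper_width'],3),'j',s['joints'].round(2))
    return s
E
python3 - <<'E'
from h import *
s=st()
snap('wrist','pics/w1.png')
p,d,K,E=load('wrist');C=cloud(d,K,E)
fit(C,(.556,-.31),.12,.060,.078,'boxtop',True)
fit(C,(.577,-.3125),.025,.082,.09,'btn',True)
fit(C,(.525,-.305),.03,.095,.13,'bar',True)
E
```

```text
t 1.6 tcp mm [ 563.1 -319.1  350.6] jaw deg -94.75 z [-0.0016  0.0027 -1.    ] F [-0.9 -0.7 -0.3] M [-0.02  0.06  0.02] w 0.001 j [-0.63  0.32  1.34  0.    1.49  1.02]
boxtop 17454 c 559.1 -311.8 wh 129.8 90.4 long-axis deg -5.19 z 0.0692
btn 1278 c 581.6 -313.8 wh 27.0 26.9 long-axis deg -5.29 z 0.0851
bar 179 c 535.2 -298.7 wh 14.2 7.1 long-axis deg -63.86 z 0.1097
```

View pics/w1.png

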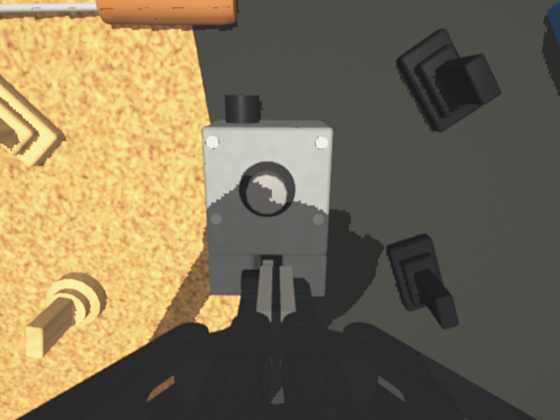

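The wrist view shows the button at pixel (268,190) and the lever beneath the fingers. The arm was still settling, so I'll line up, settle and measure again.

Call:
send_rows:
  plan:
    - [255, [15, 6, -20], [0, 0, 0]]
    - [255, [15, 6, -20], [0, 0, 0]]
    - [255, [15, 6, -20], [0, 0, 0]]
    - [255, [15, 6, -20], [0, 0, 0]]

```text
time: 2.05
tcp_pos: [0.5761, -0.3151, 0.3333]
ee_rot: [-3.138, 0.133, 0.0]
force: [-0.2, 0.2, -0.2]
gripper_width: 0.001
```

```bash
python3 - <<'E'
from h import *
s=st()
snap('wrist','pics/w2.png')
p,d,K,E=load('wrist');C=cloud(d,K,E)
fit(C,(.556,-.31),.12,.060,.078,'boxtop',True)
fit(C,(.577,-.3125),.025,.082,.09,'btn',True)
snap('top','pics/t2.png')
st()
E
```

```text
t 2.05 tcp mm [ 576.1 -315.1  333.3] jaw deg -94.84 z [-1.e-04  3.e-04 -1.e+00] F [-0.2  0.2 -0.2] M [-0.04  0.03 -0.01] w 0.001 j [-0.62  0.35  1.33  0.    1.46  1.04]
boxtop 17333 c 559.4 -312.0 wh 129.4 90.5 long-axis deg -4.92 z 0.0692
btn 1395 c 581.3 -313.9 wh 27.3 26.9 long-axis deg -58.5 z 0.0851
t 2.15 tcp mm [ 576.2 -315.   333.2] jaw deg -94.84 z [ 0.e+00  3.e-04 -1.e+00] F [ 0.3 -0.4 -0.5] M [0.   0.01 0.03] w 0.002 j [-0.62  0.35  1.33  0.    1.46  1.04]
```

View pics/w2.png

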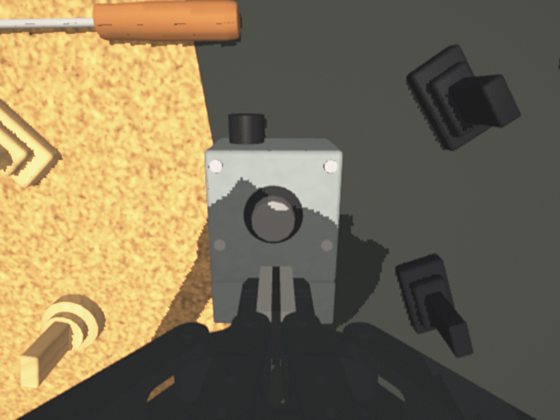

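Call:
send_rows:
  plan:
    - [255, [4, 1, -20], [0, 0, 0]]
    - [255, [4, 1, -40], [0, 0, 0]]
    - [255, [4, 1, -60], [0, 0, 0]]
    - [255, [4, 1, -72], [0, 0, 0]]
    - [255, [4, 1, -76], [0, 0, 0]]
    - [255, [4, 1, -76], [0, 0, 0]]

```text
time: 2.75
tcp_pos: [0.5801, -0.3142, 0.2576]
ee_rot: [-3.139, 0.133, 0.0]
force: [-0.7, 0.8, 2.1]
gripper_width: -0.004
```

```bash
python3 - <<'E'
from h import *
s=st()
E
```

```text
t 2.75 tcp mm [ 580.1 -314.2  257.6] jaw deg -94.85 z [-0.e+00  2.e-04 -1.e+00] F [-0.7  0.8  2.1] M [0.03 0.21 0.  ] w -0.004 j [-0.61  0.41  1.42  0.    1.32  1.04]
```

Call:
send_rows:
  plan:
    - [255, [0, 0, -2], [0, 0, 0]]
    - [255, [0, 0, -4], [0, 0, 0]]
    - [255, [0, 0, -6], [0, 0, 0]]
    - [255, [0, 0, -7], [0, 0, 0]]
    - [255, [0, 0, -7], [0, 0, 0]]

```text
time: 3.25
tcp_pos: [0.5802, -0.3143, 0.2514]
ee_rot: [3.138, -0.133, 0.002]
force: [-0.4, -1.0, 7.5]
gripper_width: 0.0
```

```bash
python3 - <<'E'
from h import *
s=st()
snap('top','pics/t3.png');snap('side','pics/s3.png')
a=cv2.imread('pics/t3.png')[150:290,300:480]; b=cv2.imread('pics/s3.png')[120:240,250:430]
cv2.imwrite('pics/c3.png',np.hstack([cv2.resize(a,(400,311)),cv2.resize(b,(400,311))]))
E
```

```text
t 3.25 tcp mm [ 580.2 -314.3  251.4] jaw deg -94.85 z [ 1.2e-03 -7.0e-04 -1.0e+00] F [-0.4 -1.   7.5] M [-0.05 -0.01  0.01] w 0.0 j [-0.61  0.41  1.42  0.    1.31  1.04]
```

View pics/c3.png

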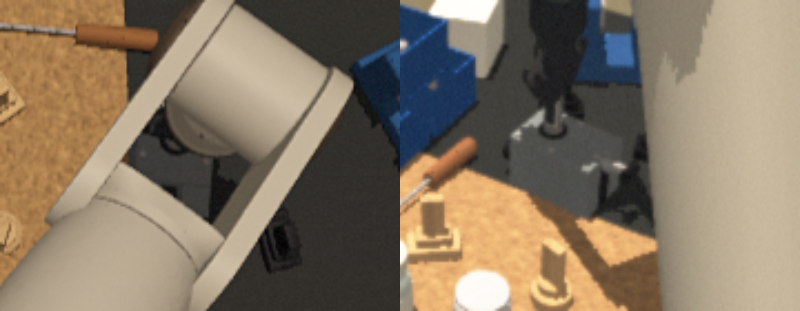

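Force is 7.5 N at full travel, so the button is bottomed, and the upright bar is gone from the side view. Next I'll lift, open and look at the dropped lever.

Call:
send_rows:
  plan:
    - [255, [0, 0, 0], [0, 0, 0]]
    - [255, [0, 0, 30], [0, 0, 0]]
    - [255, [0, 0, 60], [0, 0, 0]]
    - [0, [-20, 2, 100], [0, 0, 0]]
    - [0, [-60, 5, 120], [0, 0, 0]]
    - [0, [-100, 8, 120], [0, 0, 0]]
    - [0, [-140, 11, 120], [0, 0, 0]]
    - [0, [-140, 11, 120], [0, 0, 0]]

```text
time: 4.15
tcp_pos: [0.4371, -0.3028, 0.3718]
ee_rot: [3.138, -0.135, 0.001]
force: [-0.2, -0.6, -0.4]
gripper_width: 0.853
```

Call:
send_rows:
  plan:
    - [0, [0, 0, 0], [0, 0, 0]]
    - [0, [0, 0, 0], [0, 0, 0]]

```text
time: 4.35
tcp_pos: [0.4374, -0.3029, 0.3719]
ee_rot: [3.138, -0.135, 0.002]
force: [-0.4, 0.1, -0.8]
gripper_width: 1.0
```

```bash
python3 - <<'E'
from h import *
s=st()
snap('wrist','pics/w4.png')
p,d,K,E=load('wrist');C=cloud(d,K,E)
for r in search_frame('wrist','lever_bar')[:3]:
    u,v=r['location'][0]*560,r['location'][1]*420
    print(round(r['conf'],2),round(u),round(v),C[int(v),int(u)].round(4))
fit(C,(.455,-.303),.04,.052,.09,'bar',True)
fit(C,(.58,-.3135),.025,.082,.09,'btn',True)
snap('top','pics/t4.png')
E
```

```text
t 4.35 tcp mm [ 437.4 -302.9  371.9] jaw deg -94.94 z [ 9.0e-04 -1.1e-03 -1.0e+00] F [-0.4  0.1 -0.8] M [ 0.02  0.   -0.01] w 1.0 j [-0.75  0.07  1.59 -0.    1.48  0.91]
0.94 273 169 [ 0.4645 -0.3032  0.0657]
bar 1216 c 472.6 -304.3 wh 44.4 31.9 long-axis deg -5.22 z 0.0659
btn 403 c 570.7 -312.9 wh 23.8 7.7 long-axis deg 84.57 z 0.085
```

View pics/w4.png

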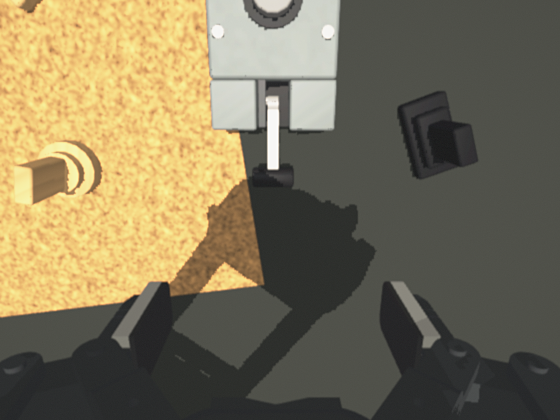

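The lever has dropped, with its black bar at pixel (272,177), i.e. world about (458, -303) mm. I'll descend around it.

Call:
send_rows:
  plan:
    - [0, [21, 0, -30], [0, 0, 0]]
    - [0, [21, 0, -70], [0, 0, 0]]
    - [0, [21, 0, -110], [0, 0, 0]]
    - [0, [21, 0, -140], [0, 0, 0]]
    - [0, [21, 0, -155], [0, 0, 0]]
    - [0, [21, 0, -155], [0, 0, 0]]
    - [0, [21, 0, -155], [0, 0, 0]]

```text
time: 5.2
tcp_pos: [0.4593, -0.303, 0.2168]
ee_rot: [3.138, -0.134, 0.001]
force: [0.9, -0.3, -0.4]
gripper_width: 1.003
```

```bash
python3 - <<'E'
from h import *
s=st()
snap('wrist','pics/w5.png')
E
```

```text
t 5.2 tcp mm [ 459.3 -303.   216.8] jaw deg -94.88 z [ 4.e-04 -6.e-04 -1.e+00] F [ 0.9 -0.3 -0.4] M [0.04 0.02 0.08] w 1.003 j [-0.72  0.24  1.73 -0.    1.17  0.93]
```

View pics/w5.png

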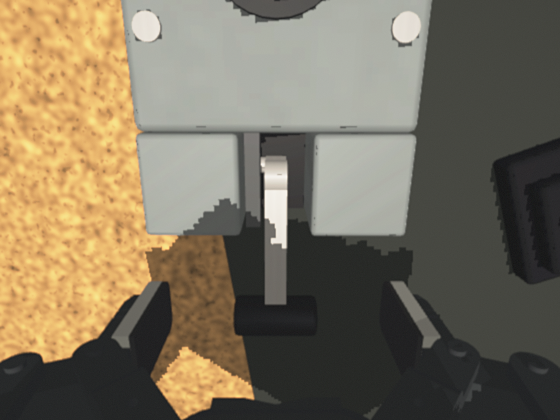

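The bar at pixel (275,315) sits centred between the pads. Closing on it.

Call:
send_rows:
  plan:
    - [255, [0, 0, 0], [0, 0, 0]]
    - [255, [0, 0, 0], [0, 0, 0]]
    - [255, [0, 0, 0], [0, 0, 0]]
    - [255, [0, 0, 0], [0, 0, 0]]
    - [255, [0, 0, 0], [0, 0, 0]]
    - [255, [0, 0, 0], [0, 0, 0]]
  newtons: 25

```text
time: 5.85
tcp_pos: [0.4594, -0.3029, 0.2178]
ee_rot: [3.138, -0.134, 0.002]
force: [-0.6, 3.8, 6.2]
gripper_width: 0.367
```

```bash
python3 - <<'E'
from h import *
s=st()
snap('wrist','pics/w6.png')
a0=1.45
c,sn=np.cos(np.radians(-5)),np.sin(np.radians(-5))
for a in np.linspace(a0,-.3,13):
    dx=-55*(np.sin(a)-np.sin(a0)); dz=55*(np.cos(a)-np.cos(a0))
    print(round(a,2),round(dx*c,1),round(dx*sn,1),round(dz,1))
E
```

```text
t 5.85 tcp mm [ 459.4 -302.9  217.8] jaw deg -94.89 z [ 0.0015 -0.001  -1.    ] F [-0.6  3.8  6.2] M [ 0.74  0.17 -0.11] w 0.367 j [-0.72  0.24  1.73  0.    1.17  0.93]
1.45 -0.0 0.0 0.0
1.3 1.5 -0.1 7.9
1.16 4.2 -0.4 15.4
1.01 7.9 -0.7 22.5
0.87 12.6 -1.1 29.0
0.72 18.2 -1.6 34.7
0.57 24.6 -2.2 39.5
0.43 31.6 -2.8 43.4
0.28 39.1 -3.4 46.2
0.14 46.9 -4.1 47.9
-0.01 54.8 -4.8 48.4
-0.15 62.8 -5.5 47.7
-0.3 70.6 -6.2 45.9
```

View pics/w6.png

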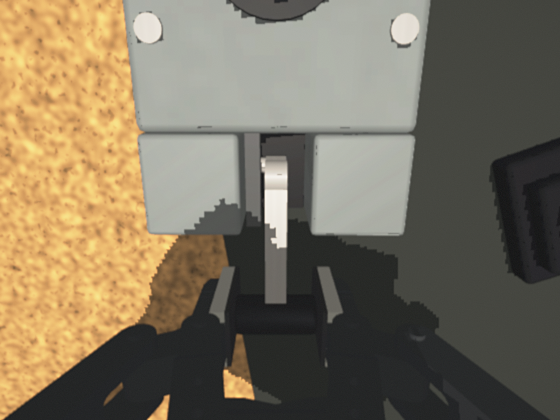

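The bar is held (opening 0.367, about 31 mm). Now I'll swing along the arc, and go past the end.

Call:
send_rows:
  plan:
    - [255, [1.5, 0, 8], [0, 0, 0]]
    - [255, [4, 0, 15], [0, 0, 0]]
    - [255, [8, -1, 22], [0, 0, 0]]
    - [255, [12.5, -1, 29], [0, 0, 0]]
    - [255, [18, -1.5, 35], [0, 0, 0]]
    - [255, [24.5, -2, 39.5], [0, 0, 0]]
    - [255, [31.5, -3, 43.5], [0, 0, 0]]

```text
time: 6.6
tcp_pos: [0.4914, -0.3058, 0.2618]
ee_rot: [3.138, -0.134, 0.002]
force: [-1.9, 3.7, -4.2]
gripper_width: 0.37
```

```bash
python3 - <<'E'
from h import *
s=st()
snap('wrist','pics/w7.png')
E
```

```text
t 6.6 tcp mm [ 491.4 -305.8  261.8] jaw deg -94.89 z [ 1.3e-03 -6.0e-04 -1.0e+00] F [-1.9  3.7 -4.2] M [ 0.76  0.43 -0.06] w 0.37 j [-0.69  0.25  1.62  0.    1.27  0.97]
```

View pics/w7.png

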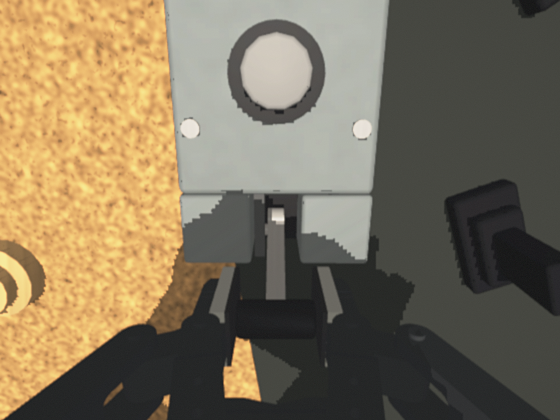

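Call:
send_rows:
  plan:
    - [255, [7.5, -0.5, 3], [0, 0, 0]]
    - [255, [15.5, -1.5, 4.5], [0, 0, 0]]
    - [255, [23, -2, 5], [0, 0, 0]]
    - [255, [31, -2.5, 4.5], [0, 0, 0]]
    - [255, [39, -3.5, 2.5], [0, 0, 0]]
    - [255, [46, -4, 0.5], [0, 0, 0]]
    - [255, [53, -4.5, -2], [0, 0, 0]]
    - [255, [53, -4.5, -2], [0, 0, 0]]

```text
time: 7.45
tcp_pos: [0.5458, -0.3106, 0.2598]
ee_rot: [3.138, -0.134, 0.002]
force: [0.8, 0.1, -0.0]
gripper_width: 0.191
```

```bash
python3 - <<'E'
from h import *
s=st()
snap('wrist','pics/w8.png')
E
```

```text
t 7.45 tcp mm [ 545.8 -310.6  259.8] jaw deg -94.88 z [ 1.5e-03 -9.0e-04 -1.0e+00] F [ 0.8  0.1 -0. ] M [-0.06  0.04 -0.05] w 0.191 j [-0.64  0.34  1.5   0.    1.3   1.02]
```

View pics/w8.png

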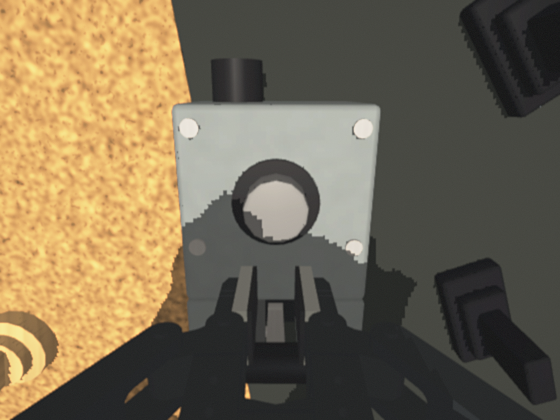

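The pads slipped off the bar past the stop; the bar is at pixel (277,365), apparently up. I'll open, rise straight up and check.

Call:
send_rows:
  plan:
    - [0, [0, 0, 0], [0, 0, 0]]
    - [0, [0, 0, 0], [0, 0, 0]]
    - [0, [0, 0, 0], [0, 0, 0]]
    - [0, [0, 0, 30], [0, 0, 0]]
    - [0, [0, 0, 70], [0, 0, 0]]
    - [0, [-30, 3, 100], [0, 0, 0]]
    - [0, [-70, 6, 100], [0, 0, 0]]
    - [0, [-70, 6, 100], [0, 0, 0]]

```text
time: 8.3
tcp_pos: [0.473, -0.3042, 0.3612]
ee_rot: [3.136, -0.135, 0.005]
force: [0.6, 0.2, -0.8]
gripper_width: 0.999
```

Call:
send_rows:
  plan:
    - [0, [0, 0, 0], [0, 0, 0]]
    - [0, [0, 0, 0], [0, 0, 0]]

```text
time: 8.5
tcp_pos: [0.4732, -0.3042, 0.3613]
ee_rot: [3.136, -0.135, 0.006]
force: [0.1, -0.5, -0.6]
gripper_width: 1.001
```

```bash
python3 - <<'E'
from h import *
s=st()
snap('wrist','pics/w9.png')
p,d,K,E=load('wrist');C=cloud(d,K,E)
fit(C,(.526,-.308),.03,.095,.13,'bar',True)
P=fit(C,(.58,-.3135),.025,.080,.09,'btn',True); fit(C,(.559,-.312),.12,.060,.078,'boxtop',True)
snap('top','pics/t9.png')
E
```

```text
t 8.5 tcp mm [ 473.2 -304.2  361.3] jaw deg -94.94 z [ 0.0036 -0.0027 -1.    ] F [ 0.1 -0.5 -0.6] M [ 0.06 -0.01  0.  ] w 1.001 j [-0.71  0.14  1.54  0.    1.46  0.95]
bar 1429 c 528.0 -309.3 wh 31.9 16.0 long-axis deg 85.22 z 0.1134
btn 1666 c 580.6 -313.9 wh 27.0 26.9 long-axis deg 85.2 z 0.0852
boxtop 19741 c 553.3 -311.5 wh 118.4 90.4 long-axis deg -5.09 z 0.0693
```

View pics/w9.png

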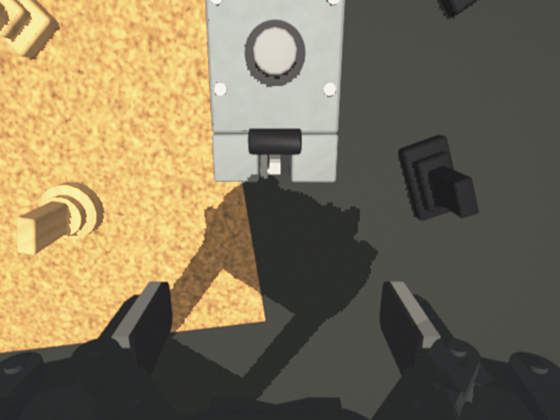

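The bar is 52.8 mm from the button along the box's x, against an expected 52.75 at the stop, so the lever is fully up and standing by itself. On to the pattern.

Call:
send_rows:
  plan:
    - [0, [25, 34, 0], [0, 0, 0.14]]
    - [0, [50, 68, 0], [0, 0, 0.28]]
    - [0, [75, 102, 0], [0, 0, 0.42]]
    - [0, [100, 136, 0], [0, 0, 0.56]]
    - [0, [124, 169, 0], [0, 0, 0.7]]
    - [0, [124, 169, 0], [0, 0, 0.75]]
    - [0, [124, 169, 0], [0, 0, 0.75]]
    - [0, [124, 169, 0], [0, 0, 0.75]]

```text
time: 9.4
tcp_pos: [0.5977, -0.1354, 0.3605]
ee_rot: [2.97, 1.021, 0.005]
force: [-1.0, -0.3, 1.4]
gripper_width: 0.997
```

Call:
send_rows:
  plan:
    - [0, [0, 0, 0], [0, 0, 0]]
    - [0, [0, 0, 0], [0, 0, 0]]

```text
time: 9.6
tcp_pos: [0.5975, -0.136, 0.3604]
ee_rot: [2.971, 1.018, 0.005]
force: [-0.2, -0.3, -0.3]
gripper_width: 0.998
```

```bash
python3 - <<'E'
from h import *
s=st()
snap('wrist','pics/w10.png')
p,d,K,E=load('wrist');C=cloud(d,K,E)
m=(abs(C[...,0]-.637)<.06)&(abs(C[...,1]+.104)<.06)
fit(C,(.639,-.105),.05,.0715,.078,'tabtop',True)
fit(C,(.639,-.105),.05,.06,.078,'tab',True)
fit(C,(.639,-.105),.05,.012,.02,'foot',True)
fit(C,(.639,-.105),.05,.012,.09,'all',True)
fit(C,(.639,-.105),.05,.024,.032,'step')
print([ (round(r['conf'],2),r['location']) for r in search_frame('wrist','pattern_tab')])
E
```

```text
t 9.6 tcp mm [ 597.5 -136.   360.4] jaw deg -52.16 z [ 2.9e-03  5.0e-04 -1.0e+00] F [-0.2 -0.3 -0.3] M [-0.   -0.04  0.03] w 0.998 j [-0.35  0.25  1.41  0.    1.48  0.56]
tabtop 870 c 640.7 -105.1 wh 29.5 13.8 long-axis deg 38.25 z 0.0741
tab 880 c 640.7 -105.1 wh 29.5 13.9 long-axis deg 38.23 z 0.0741
foot 1892 c 640.9 -105.1 wh 69.0 39.9 long-axis deg 37.74 z 0.0151
all 3883 c 640.9 -105.1 wh 69.0 39.9 long-axis deg 37.74 z 0.025
step 1068 c 640.7 -105.3 wh 46.6 27.9 long-axis deg 37.38 z 0.0269
[(0.88, [0.9646, 0.7921]), (0.62, [0.4884, 0.2938]), (0.28, [0.6418, 0.9224])]
```

View pics/w10.png

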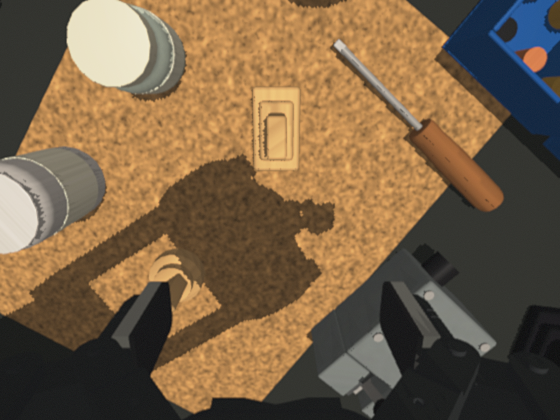

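The wrist view shows the rectangular-footed pale pattern at pixel (275,128), with its tab at (640.8, -105.1) mm and a yaw of 38°. The top view agrees within 3.5 mm. Descending over it.

Call:
send_rows:
  plan:
    - [0, [25, 18, -20], [0, 0, 0]]
    - [0, [43, 31, -50], [0, 0, 0]]
    - [0, [43, 31, -90], [0, 0, 0]]
    - [0, [43, 31, -120], [0, 0, 0]]
    - [0, [43, 31, -140], [0, 0, 0]]
    - [0, [43, 31, -149], [0, 0, 0]]
    - [0, [43, 31, -149], [0, 0, 0]]
    - [0, [43, 31, -149], [0, 0, 0]]

```text
time: 10.5
tcp_pos: [0.6408, -0.1051, 0.2128]
ee_rot: [2.97, 1.019, 0.007]
force: [1.0, -0.1, 0.3]
gripper_width: 1.0
```

```bash
python3 - <<'E'
from h import *
s=st()
snap('wrist','pics/w11.png')
E
```

```text
t 10.5 tcp mm [ 640.8 -105.1  212.8] jaw deg -52.14 z [ 4.5e-03  1.0e-04 -1.0e+00] F [ 1.  -0.1  0.3] M [-0.06  0.02 -0.04] w 1.0 j [-0.28  0.43  1.49  0.    1.22  0.63]
```

View pics/w11.png

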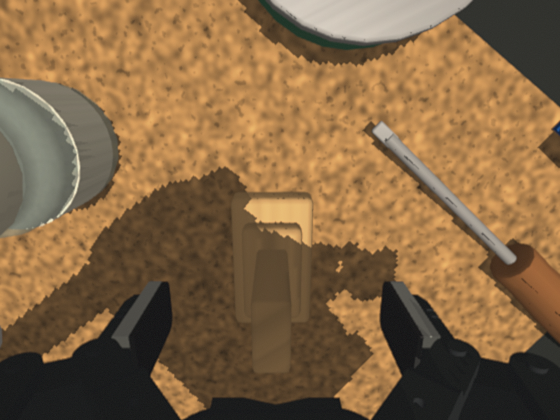

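The tab is centred between the pads, at pixel (272,310). Closing, with a small tilt correction.

Call:
send_rows:
  plan:
    - [0, [0, 0, -1], [0, 0.0045, 0]]
    - [0, [0, 0, -1], [0, 0.0045, 0]]
    - [255, [0, 0, -1], [0, 0.0045, 0]]
    - [255, [0, 0, -1], [0, 0.0045, 0]]
    - [255, [0, 0, -1], [0, 0.0045, 0]]
    - [255, [0, 0, -1], [0, 0.0045, 0]]
    - [255, [0, 0, -1], [0, 0.0045, 0]]
    - [255, [0, 0, -1], [0, 0.0045, 0]]
  newtons: 45

```text
time: 11.35
tcp_pos: [0.6409, -0.1051, 0.2119]
ee_rot: [2.972, 1.019, 0.001]
force: [0.3, 0.4, -1.2]
gripper_width: 0.154
```

```bash
python3 - <<'E'
from h import *
s=st()
E
```

```text
t 11.35 tcp mm [ 640.9 -105.1  211.9] jaw deg -52.14 z [ 4.e-04  0.e+00 -1.e+00] F [ 0.3  0.4 -1.2] M [ 0.01 -0.05  0.03] w 0.154 j [-0.28  0.43  1.49  0.    1.23  0.63]
```

Held (opening 0.154, about 13 mm). Lifting straight up, then carrying.

Call:
send_rows:
  plan:
    - [255, [0, 0, 10], [0, 0, 0]]
    - [255, [0, 0, 30], [0, 0, 0]]
    - [255, [0, 0, 60], [0, 0, 0]]
    - [255, [0, 0, 90], [0, 0, 0]]
    - [255, [0, 0, 120], [0, 0, 0]]
    - [255, [0, 0, 150], [0, 0, 0]]
    - [255, [0, 0, 175], [0, 0, 0]]
    - [255, [0, 0, 175], [0, 0, 0]]

```text
time: 12.15
tcp_pos: [0.6408, -0.1051, 0.3917]
ee_rot: [2.968, 1.018, 0.008]
force: [0.1, -0.3, -0.6]
gripper_width: 0.159
```

```bash
python3 - <<'E'
from h import *
s=st()
snap('side','pics/s12.png')
E
```

```text
t 12.15 tcp mm [ 640.8 -105.1  391.7] jaw deg -52.14 z [ 0.0062 -0.0016 -1.    ] F [ 0.1 -0.3 -0.6] M [-0.06 -0.01 -0.04] w 0.159 j [-0.28  0.31  1.27  0.    1.56  0.63]
```

View pics/s12.png

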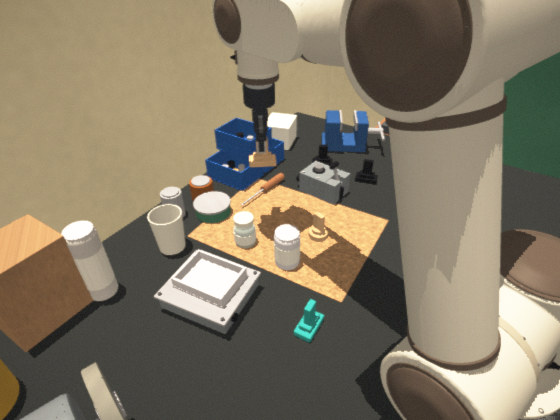

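The pattern hangs in the gripper at pixel (263,160), and the lever stands up by the box. Carrying over the clutter with the underside at about 180 mm.

Call:
send_rows:
  plan:
    - [255, [-8, 18, 0], [0, 0, 0]]
    - [255, [-24, 56, 0], [0, 0, -0.1]]
    - [255, [-42, 98, 0], [0, 0, -0.2]]
    - [255, [-60, 140, 0], [0, 0, -0.3]]
    - [255, [-78, 182, 0], [0, 0, -0.4]]
    - [255, [-96, 224, 0], [0, 0, -0.5]]
    - [255, [-114, 265, 0], [0, 0, -0.55]]
    - [255, [-126, 293, 0], [0, 0, -0.55]]

```text
time: 13.0
tcp_pos: [0.5127, 0.1905, 0.3886]
ee_rot: [3.134, 0.173, 0.002]
force: [0.3, 0.2, -1.2]
gripper_width: 0.158
```

Call:
send_rows:
  plan:
    - [255, [0, 0, 0], [0, 0, 0]]
    - [255, [0, 0, 0], [0, 0, 0]]
    - [255, [0, 0, 0], [0, 0, 0]]

```text
time: 13.3
tcp_pos: [0.5127, 0.1901, 0.3882]
ee_rot: [3.134, 0.173, 0.001]
force: [0.5, -0.8, -0.8]
gripper_width: 0.155
```

```bash
python3 - <<'E'
from h import *
s=st()
snap('wrist','pics/w13.png')
p,d,K,E=load('wrist');C=cloud(d,K,E)
fit(C,(.571,.205),.085,.076,.086,'rim',True)
fit(C,(.571,.205),.13,.043,.053,'plate')
fit(C,(.571,.205),.07,.0535,.061,'floor',True)
st()
E
```

```text
t 13.3 tcp mm [512.7 190.1 388.2] jaw deg -83.7 z [ 7.0e-04 -2.8e-03 -1.0e+00] F [ 0.5 -0.8 -0.8] M [-0.05 -0.06 -0.02] w 0.155 j [ 0.21  0.1   1.53 -0.    1.51  1.68]
rim 4487 c 573.0 201.9 wh 131.2 102.4 long-axis deg 6.21 z 0.0789
plate 16948 c 572.2 208.5 wh 179.4 160.7 long-axis deg 8.16 z 0.0492
floor 17441 c 572.7 201.9 wh 120.7 92.1 long-axis deg 6.17 z 0.0553
t 13.35 tcp mm [512.9 189.8 388.3] jaw deg -83.73 z [ 9.0e-04 -2.8e-03 -1.0e+00] F [-0.8  0.4 -2.3] M [0.07 0.   0.02] w 0.16 j [ 0.21  0.1   1.53 -0.    1.51  1.68]
```

View pics/w13.png

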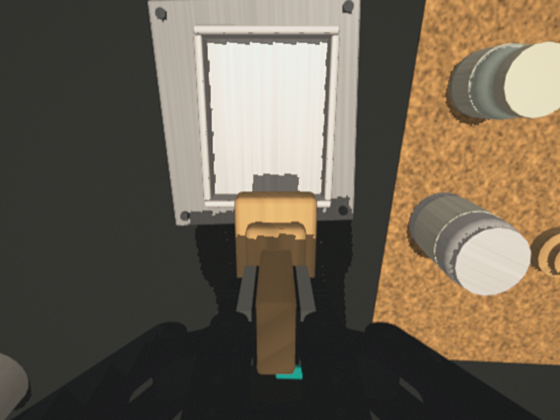

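The frame is fully visible at pixel (270,120), and the pattern hangs squarely below. Wrist fit: centre (573.0, 201.9), yaw 6.2°. I'll check the pattern in the hand before lowering.

```bash
python3 - <<'E'
from h import *
p,d,K,E=load('wrist');C=cloud(d,K,E)
s=state();T=s['tcp_pos'];R=Ro.from_rotvec(s['ee_rot']).as_matrix()
L=(C-T)@R   # tool coords
a=np.radians(6.27);ax=np.array([np.cos(a),np.sin(a),0])
m=np.zeros(d.shape,bool);m[180:380,225:330]=1
m&=(d>0)&(C[...,2]>.11)
P=C[m]
print(np.histogram(P[:,2],bins=np.arange(.15,.3,.004)))
for u,v in [(245,215),(275,200),(305,215),(275,215),(250,260),(300,260),(275,235),(260,235),(290,235),(275,300),(275,350)]:
    print(u,v,(L[v,u]*1000).round(1),(C[v,u]*1000).round(1))
# foot top region fit plane
mf=np.zeros(d.shape,bool);mf[208:222,242:308]=1
Q=C[mf];A=np.c_[Q[:,:2]-Q[:,:2].mean(0),np.ones(len(Q))];print(np.linalg.lstsq(A,Q[:,2],rcond=None)[0])
E
python3 - <<'E'
import cv2
a=cv2.imread('pics/w13.png')[170:400,190:360];cv2.imwrite('pics/c13.png',cv2.resize(a,None,fx=2.5,fy=2.5))
E
```

```text
(array([   0,    0,    0,    0,    0,    0,    0,  129,  156,  409, 2847,
        151,  306, 1620,  112,  120,  139,  305,  431,  469,  517,  541,
        564,  584,  829, 3255,  301,  814,  449,  426,  358,   52,  382,
        490,  329,    0,    0]), array([0.15 , 0.154, 0.158, 0.162, 0.166, 0.17 , 0.174, 0.178, 0.182,
       0.186, 0.19 , 0.194, 0.198, 0.202, 0.206, 0.21 , 0.214, 0.218,
       0.222, 0.226, 0.23 , 0.234, 0.238, 0.242, 0.246, 0.25 , 0.254,
       0.258, 0.262, 0.266, 0.27 , 0.274, 0.278, 0.282, 0.286, 0.29 ,
       0.294, 0.298]))
245 215 [ 25.7 -14.5 197.3] [537.  206.5 191. ]
275 200 [ 33.1  -0.  197.5] [546.  192.9 190.8]
305 215 [ 25.9  14.3 196.5] [540.4 177.9 191.8]
275 215 [ 25.7  -0.  197.2] [538.6 192.1 191.1]
250 260 [  7.7 -11.7 185.1] [519.5 201.7 203.2]
300 260 [  7.8  11.5 184.9] [522.1 178.7 203.4]
275 235 [ 20.6  -0.  184.1] [533.5 191.6 204.2]
260 235 [ 20.8  -6.8 183.6] [533.  198.3 204.7]
290 235 [ 20.7   6.7 183.8] [534.4 184.9 204.6]
275 300 [ 14.9  -0.  139.1] [527.8 191.1 249.3]
275 350 [ -4.3  -0.  137.6] [508.8 189.  250.7]
[2.27612505 0.24658091 0.19252206]
```

View pics/c13.png

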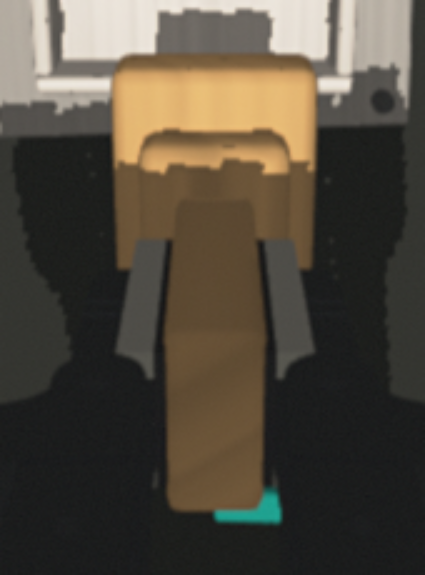

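```bash
python3 - <<'E'
from h import *
p,d,K,E=load('wrist');C=cloud(d,K,E)
s=state();T=s['tcp_pos'];R=Ro.from_rotvec(s['ee_rot']).as_matrix()
L=(C-T)@R*1000
for n,(v0,v1,u0,u1) in dict(tab=(308,370,262,288),foot=(203,218,243,307),stepL=(236,262,250,258),stepR=(236,262,293,300),step=(232,240,255,295)).items():
    Q=L[v0:v1,u0:u1].reshape(-1,3); A=np.c_[Q[:,:2],np.ones(len(Q))]
    k=np.linalg.lstsq(A,Q[:,2],rcond=None)[0]; r=Q[:,2]-A@k
    ok=abs(r)<2; k=np.linalg.lstsq(A[ok],Q[ok,2],rcond=None)[0]
    print(n,'x',Q[:,0].min().round(1),Q[:,0].max().round(1),'slope x,y',k[:2].round(4),'z0',k[2].round(2),'rms',np.std((Q[:,2]-A@k)[ok]).round(2))
for v in range(285,385,6): print(v,L[v,275].round(1),end=' ')
print()
for v in range(186,232,3): print(v,L[v,275].round(1),end=' ')
E
```

```text
tab x -13.0 81.1 slope x,y [-0.0764  0.0035] z0 137.51 rms 0.46
foot x 24.5 81.1 slope x,y [-5.545e-01 -3.000e-04] z0 212.29 rms 0.47
stepL x 7.4 81.1 slope x,y [-0.3094 -0.3818] z0 185.03 rms 0.49
stepR x 6.9 20.6 slope x,y [-0.0169 -0.0701] z0 185.36 rms 0.54
step x 17.9 81.1 slope x,y [-0.3451 -0.0088] z0 191.48 rms 0.52
285 [ 14.9  -0.  149.2] 291 [ 14.6  -0.  145.5] 297 [ 14.7  -0.  141.3] 303 [ 13.9  -0.  138.8] 309 [ 12.5  -0.  137.4] 315 [ 10.3  -0.  137.2] 321 [  6.9  -0.  138.7] 327 [  4.3  -0.  138.9] 333 [  2.8  -0.  137.7] 339 [-1.000e-01 -0.000e+00  1.382e+02] 345 [ -1.8  -0.  137.2] 351 [81.1  0.1 31.6] 357 [ -6.9  -0.  137.2] 363 [ -8.6  -0.  136.2] 369 [-12.4  -0.  137.7] 375 [-1.764e+02 -3.000e-01  3.156e+02] 381 [-251.1   -0.4  388.1] 
186 [ 6.40e+00 -1.00e-01  3.33e+02] 189 [ 4.000e+00 -1.000e-01  3.322e+02] 192 [ 34.7  -0.  206.5] 195 [ 34.7  -0.  200.7] 198 [ 33.8  -0.  198.7] 201 [ 32.7  -0.  197.3] 204 [ 31.3  -0.  196.9] 207 [ 30.1  -0.  196.2] 210 [ 28.7  -0.  195.8] 213 [ 26.9  -0.  196.7] 216 [ 25.6  -0.  196. ] 219 [ 23.6  -0.  197.4] 222 [ 24.2  -0.  191.5] 225 [ 23.7  -0.  188.7] 228 [ 23.1  -0.  186.5] 231 [ 21.7  -0.  186.4]
```

In tool coordinates the pattern's tab front is at 14.9 mm and its foot front at 34.7 mm, so it is centred. Tab top and foot top are level, with the underside about 212 mm from the TCP. I'll move above the frame.

Call:
send_rows:
  plan:
    - [255, [15, 3, 0], [0.0028, 0.0009, 0]]
    - [255, [38, 8, 0], [0.0028, 0.0009, 0]]
    - [255, [60, 12, -10], [0.0028, 0.0009, 0]]
    - [255, [60, 12, -25], [0.0028, 0.0009, 0]]
    - [255, [60, 12, -45], [0.0028, 0.0009, 0]]
    - [255, [60, 12, -55], [0.0028, 0.0009, 0]]
    - [255, [60, 12, -55], [0.0028, 0.0009, 0]]
    - [255, [60, 12, -55], [0.0028, 0.0009, 0]]

```text
time: 14.15
tcp_pos: [0.5729, 0.2015, 0.3339]
ee_rot: [-3.137, -0.171, -0.001]
force: [-0.3, 0.4, -1.2]
gripper_width: 0.158
```

```bash
python3 - <<'E'
from h import *
s=st()
snap('side','pics/s14.png');snap('top','pics/t14.png');snap('wrist','pics/w14.png')
a=cv2.imread('pics/s14.png')[210:340,130:300]; b=cv2.imread('pics/t14.png')[150:280,120:290]
cv2.imwrite('pics/c14.png',np.hstack([cv2.resize(x,(400,306)) for x in (a,b)]))
E
```

```text
t 14.15 tcp mm [572.9 201.5 333.9] jaw deg -83.75 z [ 5.e-04  1.e-04 -1.e+00] F [-0.3  0.4 -1.2] M [-0.01 -0.04  0.01] w 0.158 j [0.21 0.25 1.46 0.   1.43 1.67]
```

View pics/c14.png

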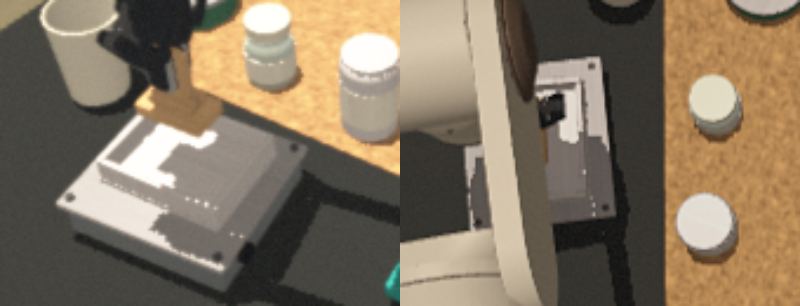

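View pics/w14.png

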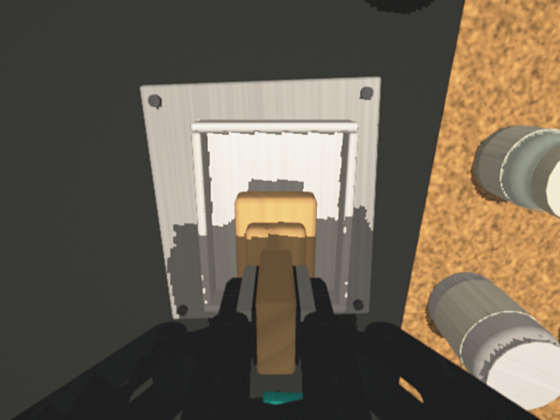

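The pattern hangs above the frame, centred and parallel. Re-measuring the rim from here before lowering.

```bash
python3 - <<'E'
from h import *
p,d,K,E=load('wrist');C=cloud(d,K,E)
fit(C,(.573,.202),.085,.074,.084,'rim')
fit(C,(.573,.202),.085,.0535,.061,'floor')
p,d,K,E=load('side');C=cloud(d,K,E)
fit(C,(.573,.202),.085,.076,.086,'rim side')
fit(C,(.573,.202),.06,.112,.142,'pattern foot side')
P=C[(abs(C[...,0]-.573)<.05)&(abs(C[...,1]-.202)<.05)&(C[...,2]>.1)&(C[...,2]<.15)];print(np.percentile(P[:,2],[0,1,5,50]).round(4))
E
```

```text
rim 5403 c 572.8 201.9 wh 132.2 102.2 long-axis deg 6.28 z 0.0788
floor 12323 c 572.5 205.7 wh 168.6 136.3 long-axis deg 9.97 z 0.0553
rim side 361 c 570.3 204.1 wh 132.0 103.8 long-axis deg 5.97 z 0.0782
pattern foot side 349 c 570.7 203.8 wh 71.3 40.7 long-axis deg 7.07 z 0.1353
[0.121  0.1223 0.1252 0.1367]
```

The side camera gives the frame at (570.3, 204.1) and the pattern at (570.7, 203.8), so they are centred within 0.5 mm. Lowering 56 mm.

Call:
send_rows:
  plan:
    - [255, [0, 0, -8], [0, 0, 0]]
    - [255, [0, 0, -22], [0, 0, 0]]
    - [255, [0, 0, -36], [0, 0, 0]]
    - [255, [0, 0, -46], [0, 0, 0]]
    - [255, [0, 0, -53], [0, 0, 0]]
    - [255, [0, 0.5, -56], [0, 0, 0]]
    - [255, [0, 0.5, -56], [0, 0, 0]]
    - [255, [0, 0.5, -56], [0, 0, 0]]

```text
time: 15.1
tcp_pos: [0.573, 0.2023, 0.2788]
ee_rot: [-3.137, -0.172, -0.003]
force: [-0.6, -0.9, -1.6]
gripper_width: 0.156
```

```bash
python3 - <<'E'
from h import *
s=st()
snap('side','pics/s15.png');snap('wrist','pics/w15.png');snap('top','pics/t15.png')
a=cv2.imread('pics/s15.png')[120:340,130:370]; b=cv2.imread('pics/w15.png')
cv2.imwrite('pics/c15.png',np.hstack([cv2.resize(a,(400,367)),cv2.resize(b,(400,367))]))
p,d,K,E=load('side');C=cloud(d,K,E)
fit(C,(.571,.204),.04,.076,.1,'pattern side')
P=C[(abs(C[...,0]-.571)<.035)&(abs(C[...,1]-.204)<.03)&(C[...,2]>.062)&(C[...,2]<.1)];print(np.percentile(P[:,2],[0,1,5,50,90]).round(4))
p,d,K,E=load('wrist');C=cloud(d,K,E)
fit(C,(.573,.202),.085,.076,.0805,'rim+')
st()
p,d,K,E=load('top');C=cloud(d,K,E)
fit(C,(.525,-.305),.03,.095,.13,'bar',True)
E
```

```text
t 15.1 tcp mm [573.  202.3 278.8] jaw deg -83.73 z [ 2.1e-03  4.0e-04 -1.0e+00] F [-0.6 -0.9 -1.6] M [ 0.05  0.01 -0.04] w 0.156 j [ 0.21  0.29  1.53 -0.    1.32  1.67]
pattern side 397 c 570.3 205.2 wh 69.8 39.0 long-axis deg 6.46 z 0.0827
[0.0665 0.0681 0.0703 0.0818 0.094 ]
rim+ 7942 c 572.6 202.0 wh 132.2 102.3 long-axis deg 6.19 z 0.0789
t 15.25 tcp mm [573.  202.3 278.8] jaw deg -83.73 z [ 2.2e-03  5.0e-04 -1.0e+00] F [ 0.7  1.  -1.3] M [ 0.    0.01 -0.05] w 0.159 j [0.21 0.29 1.53 0.   1.32 1.67]
bar 86 c 525.6 -307.1 wh 31.4 15.6 long-axis deg 88.78 z 0.1129
```

View pics/c15.png

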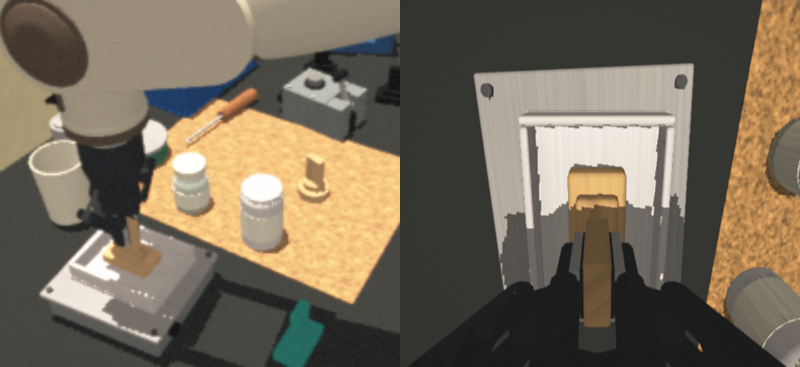

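View pics/t15.png

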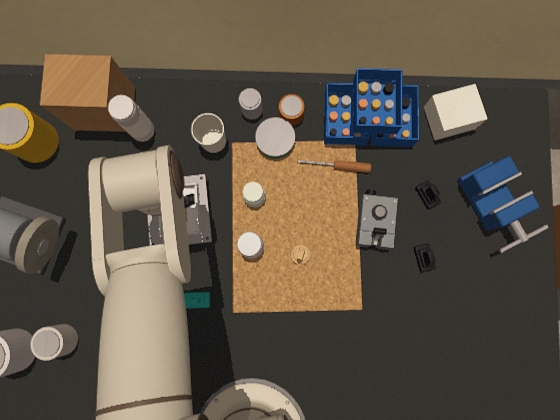

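The pattern hangs inside the frame at about 10.9 mm, and nothing else has moved. I'll trim slightly, then hold still.

Call:
send_rows:
  plan:
    - [255, [0, 0, -1], [0, 0.002, 0]]
    - [255, [0, 0, -1], [0, 0.002, 0]]
    - [255, [0, 0, -1], [0, 0.002, 0]]
    - [255, [0, 0, -1], [0, 0.002, 0]]
    - [255, [0, 0, -1], [0, 0.002, 0]]
    - [255, [0, 0, -1], [0, 0.002, 0]]
    - [255, [0, 0, -1], [0, 0.002, 0]]
    - [255, [0, 0, -1], [0, 0.002, 0]]

```text
time: 16.05
tcp_pos: [0.573, 0.2023, 0.2778]
ee_rot: [-3.136, -0.172, -0.0]
force: [1.1, 0.0, -0.9]
gripper_width: 0.154
```

```bash
python3 - <<'E'
from h import *
s=st(); print(s['dq'].round(4)); print(job_done())
E
```

```text
t 16.05 tcp mm [573.  202.3 277.8] jaw deg -83.73 z [ 1.e-04  5.e-04 -1.e+00] F [ 1.1  0.  -0.9] M [0.02 0.04 0.04] w 0.154 j [0.21 0.29 1.53 0.   1.32 1.67]
[-0.0017 -0.0002  0.0014 -0.0002 -0.0002  0.0021]
the job is handed in; nothing more can be done
None
```

The job is done and handed in at 16.05 s. The lever was tripped and reset, and the arm is still holding the oblong pattern inside the moulding frame.

- **Trip box:** I pressed the test button fully down (7.5 N at the end) and the lever dropped. I then pinched the bar and swung the lever back to its stop. The pads slipped off the bar past the end of the swing, as the description warned. Afterwards the bar measured 52.8 mm from the button, where 52.75 mm means fully up. A final top picture still showed it standing.
- **Pattern:** It is held by its tab and lifted over the clutter. It is centred within about 1 mm of the frame's middle and parallel within about 0.5°. The tool is vertical.
- **Height:** The underside is about 10 mm above the frame's floor, worked out from the arm's height at the grasp. The side camera gave a lowest point about 0.5 mm different from that calculation, before the last 1 mm trim.
- **Contact:** The forces showed only noise and the pattern's weight, so there was no sign of it touching the frame or plate.
- **Disagreement:** The wrist camera and the two fixed cameras differed by about 3 mm in absolute position. Each camera still put the pattern in the middle of the frame.
- **Other things:** Nothing else looked moved in the last pictures.

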